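Press the arbor bushing into a sharpening stone

TASK

Of the three steel bushings standing on the bench, take the middle-sized one, whose barrel suits the bore of the bare grinding stone lying on the wooden board, and set it nose down in the bore. With the gripper, press it in until the rising resistance shows that its flange has landed on the stone's rubber washer, and stop there without forcing it, since the stone can crack; then let go. Leave the other two bushings where they stand.

Things in the scene. Friction and masses are not known exactly. Their poses are not given: they have to be found in the camera images.
- bushing_mid: Middle-sized plain steel bushing, 250 g, to be pressed in; stands upright on its nose, 58 mm tall. From the bottom: nose tapering out from 23 to 38 mm across (z 0 to 10 mm), barrel 38 mm (to 28 mm), flange 62 mm (28 to 34 mm), round boss 30 mm across (34 to 58 mm) with a dark spindle hole in its flat top. Origin: centre of the nose's underside, z up along its axis.
- bushing_mid_shoulder (a point): On the middle-sized bushing's axis at its flange's underside, 28 mm above the nose's underside.
- bushing_small: Small steel bushing, leave alone. Same build, heights and 30 mm boss as the middle-sized one, but nose 20, barrel 28 and flange 44 mm across. Origin: centre of the nose's underside, z up.
- bushing_large: Large steel bushing, leave alone. Same build, heights and 30 mm boss as the middle-sized one, but nose 32, barrel 50 and flange 78 mm across. Origin: centre of the nose's underside, z up.
- stone: Bare grey grinding stone, a disc 150 mm across, 40 mm thick, fixed flat on a wooden board 180 x 180 x 18 mm with four short corner pegs lower than its top. Vertical bore 40 mm across in the middle. (The other stone, with a bushing already in it, on the bare table to the right is finished.) Origin: on the bore's axis at the board's underside, z up. Pressed with over 60 N, the stone cracks.
- stone_seat (a point): On the bore's axis at the top of a black rubber washer (74 mm outside, 48 mm inside, 3 mm thick) lying round the bore on the stone, 61 mm above the table. A bushing is home when its flange's underside is here. As the flange lands the force climbs by about 5 N per mm for up to 4 mm, then hard; let go, the washer springs back.
- sleeve_top (a point): On the bore's axis at the top of a black rubber sleeve inside the bore, 16 mm below the washer's top at the start. A bushing let go in the bore stands on it with its flange 12 mm above the washer. Pressing pushes the sleeve down ahead of the nose against a steady drag of 8 to 10 N; it stays where it is left.

How it is judged:
By the outcome, as a careful person would: the job done as asked, in the order asked, and still so for the second after the job is handed in, with the robot touching nothing.
It also fails if it takes over 38 s, if anything falls off the work surface, if the arm or the gripper's body presses on something with over 40 N, if the wrist force passes 120 N, or if a joint passes its speed limit or range.

ROBOT

A 6-joint arm with a two-finger parallel gripper is mounted at the origin on the work surface. World frame = base frame: x ahead of the robot, y to its left, z up, the work surface at z = 0. Lengths are in m, angles in degrees, forces in N, time in s.
With the tool pointing down it reaches from about 0.35 to 0.875 m from the base axis. Payload 4.2 kg.
Tool frame: the origin (TCP) lies midway between the tips of the shut fingers; the grasp point (between the pads) lies 19 mm behind it; z points along the fingers, y is the line along which they close (so a half turn about z gives the same grasp; the last joint's range is limited). The gripper opens to 87 mm and grips with 3 to 60 N. Pads are 19 mm wide; open, the fingers measure 117 mm over their backs; the gripper's body (75 mm by 190 mm) begins 51 mm behind the grasp point.
Start: joints at [79.79, 22.042, 0.453, 0, -68.411, -14.817], TCP at [0.264, 0.566, 0.223] pointing down, gripper open.
Joint ranges: [-179.83, 179.83], [-69.29, 118.12], [-61.27, 80.66], [-181.25, 117.63], [-171.15, -9.14], [-177.46, 177.46]. Speed limits (degrees/s): [159.86, 159.86, 180, 180, 180, 180].

INTERFACE

Orientations are given as a 3x3 rotation matrix whose columns are the frame's x, y, z axes.
In Python, from station import r gives the robot as it stands.
- The arm moves only by the shell command python3 steer.py FILE, which reads ROWS from the file FILE. ROWS is a JSON list of rows, 1 to 8 of them, each an object with the fields finger_gap (the opening from 0.0 (shut) to 1.0 (fully open)), trans (a list: dx, dy, dz in normalised numbers (1 is 100 cm)), r (a list: a rotation vector rx, ry, rz in shares of 90 degrees (1.0 is 90 degrees)); a field left out counts as zero (the opening has to be given); each row is the pose to reach, as a shift and turn from the pose commanded when the command began, along the tool's axes at that moment; what a row does not reach only later rows make up. A row lasts 1/10 s, in which the tool goes at most 0.05 m and 8.59 degrees, less where a joint would pass 70% of its speed; a pose out of reach is approached as far as the arm can. The fingers move at their own pace and stop on an object; the grip force is fixed at half the most. Time passes only in rows, so rows that do not move let the fingers close. It prints the time, the measured TCP pose, the force, the opening and the grip force at its end. Shift and turn numbers lie between -1 and 1, and a call with a number outside is refused. Input that does not fit is refused with a message, and nothing moves.
- r.sense(): the state, without advancing time (a new reading comes with each control period).
- r.capture(name): name is "scene" or "top" or "wrist"; returns a dict with "pixels" (480x640x3 uint8, red, green, blue), "z_map" (480x640 float32, m along the optical axis (not along the pixel's ray), 0 where there is no reading), "K" (3x3 intrinsics, pixels), "world_from_camera" (4x4, takes a point from camera to world coordinates). Camera axes: x right, y up, looking along -z (the intrinsics and any distortion apply to the point x, -y, -z); pixel columns grow to the right and rows downward; lengths in m; the calibration is good to about 2 mm. A picture is of the moment at which its call begins.
- r.finish_job(): hands the job in; it is judged then, once.
The state is a dict: "time_s": time; "joints": joint angles; "joint_velocities": joint speeds; "effort": joint torques, N m; "tcp_pos": TCP position; "ee_rot": TCP orientation; "wrist_force": force on the tool from outside, world axes, zero at the start; "moment": the same for the moment, N m; "gripper_width": opening from 0.0 (shut) to 1.0 (fully open); "gripper_force": force on a finger pad.
Only numpy, scipy, OpenCV 4.12 (cv2) and the standard library are available. Lean on these libraries where they do the work, as an engineer would, in place of code of your own. Each camera call takes 0.05 s, during which the arm holds its last target. There are 200 camera calls.

## Working session

There is one attempt and no reset: what is moved stays moved. The work goes in short steps, Python scripts to look and compute and a shell command to move; the robot and the scene stay as the last step left them, time stands still between calls to the robot, and variables do not carry over. Pictures are saved under pics/ and viewed, at most 10 in all, crops included, and the job is handed in when it is done.

```bash
ls; mkdir -p pics; python3 - <<'E'
from station import r
import cv2,pickle,numpy as np
s=r.sense();print(s['time_s'],s['tcp_pos'],s['ee_rot'],s['wrist_force'])
d={n:r.capture(n) for n in("scene","top","wrist")}
pickle.dump(d,open('c0.pkl','wb'))
for n in d: print(n,d[n]['world_from_camera'].round(3).tolist(),d[n]['K'].round(1).tolist(),[k for k in d[n]])
a=np.hstack([d['top']['pixels'],d['scene']['pixels']]);
cv2.imwrite('pics/top0.png',d['top']['pixels'][:,:,::-1]);cv2.imwrite('pics/scene0.png',d['scene']['pixels'][:,:,::-1])
E
```

```text
pics
station.py
steer.py
0.0 [0.26410023 0.56578996 0.22146215] [[ 9.06039703e-01 -4.23191813e-01 -8.63967710e-04]
 [-4.23192691e-01 -9.06037539e-01 -1.98070400e-03]
 [ 5.54305377e-05  2.16022128e-03 -9.99997665e-01]] [-0.26141372  0.42836633  0.31510945]
scene [[-0.705, -0.395, 0.59, 1.134], [0.71, -0.39, 0.586, 0.627], [-0.001, 0.832, 0.555, 0.594], [0.0, 0.0, 0.0, 1.0]] [[586.8, 0.0, 307.6], [0.0, 586.8, 237.7], [0.0, 0.0, 1.0]] ['pixels', 'z_map', 'K', 'world_from_camera']
top [[0.011, 0.994, -0.11, 0.498], [-1.0, 0.011, 0.0, 0.049], [0.001, 0.11, 0.994, 0.72], [0.0, 0.0, 0.0, 1.0]] [[460.7, 0.0, 317.4], [0.0, 460.7, 236.6], [0.0, 0.0, 1.0]] ['pixels', 'z_map', 'K', 'world_from_camera']
wrist [[-0.424, 0.862, 0.279, 0.34], [-0.906, -0.404, -0.128, 0.531], [0.002, -0.307, 0.952, 0.384], [0.0, 0.0, 0.0, 1.0]] [[395.0, 0.0, 321.9], [0.0, 395.0, 242.6], [0.0, 0.0, 1.0]] ['pixels', 'z_map', 'K', 'world_from_camera']
```

View pics/top0.png

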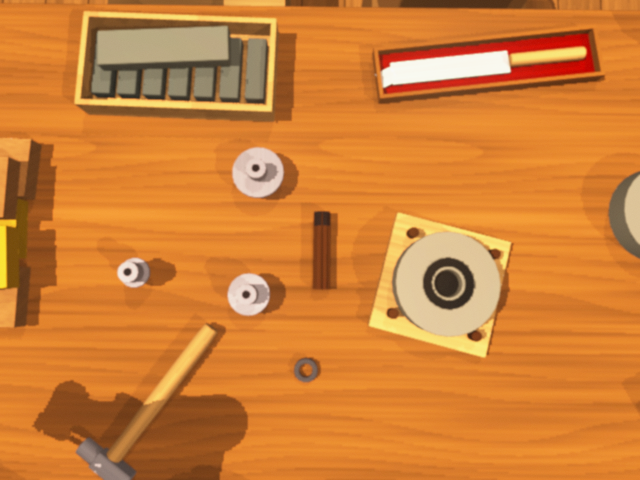

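View pics/scene0.png

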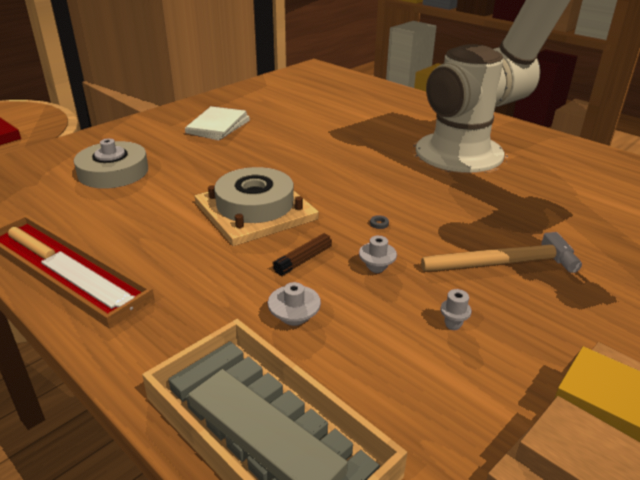

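The top view shows the mid bushing's spindle hole at about (246,294), the large one at (256,168), the small one at (128,271), and the stone's bore at (448,283). In the scene view the mid hole is at (379,241) and the bore at (254,184).

```bash
cat > h.py <<'E'
import numpy as np,cv2
def ray(c,u,v):
    K=c['K'];T=c['world_from_camera']
    d=np.array([(u-K[0,2])/K[0,0],-(v-K[1,2])/K[1,1],-1.]);return T[:3,3],T[:3,:3]@d
def plane(c,u,v,z):
    o,d=ray(c,u,v);return o+d*(z-o[2])/d[2]
def tri(*L):
    A=np.zeros((3,3));b=np.zeros(3)
    for o,d in L:
        d=d/np.linalg.norm(d);P=np.eye(3)-np.outer(d,d);A+=P;b+=P@o
    p=np.linalg.solve(A,b)
    return p,[1000*np.linalg.norm(np.cross(p-o,d/np.linalg.norm(d))) for o,d in L]
def dark(c,u,v,R,th,near=True):
    """centre of the dark blob nearest (u,v) by ellipse fit of its outer contour"""
    g=cv2.resize(c['pixels'][v-R:v+R+1,u-R:u+R+1].max(2),None,fx=8,fy=8,interpolation=cv2.INTER_CUBIC)
    cs,_=cv2.findContours((g<th).astype(np.uint8),cv2.RETR_EXTERNAL,cv2.CHAIN_APPROX_NONE)
    cs=[k for k in cs if cv2.contourArea(k)>60]
    k=min(cs,key=lambda k:-cv2.pointPolygonTest(k,(g.shape[1]/2,g.shape[0]/2),True))
    e=cv2.fitEllipse(cv2.convexHull(k))
    f=lambda a:(a+.5)/8-.5
    return u-R+f(e[0][0]),v-R+f(e[0][1]),e[1][0]/8,e[1][1]/8
E
python3 - <<'E'
import pickle
from h import *
d=pickle.load(open('c0.pkl','rb'));t,s=d['top'],d['scene']
for n,a,b,R,th in[('mid',(246,294),(379,241),6,110),('mid',(246,294),(379,241),6,90),('bore',(448,283),(254,184),32,70),('bore',(448,283),(254,184),32,90),('large',(256,168),(294,287),6,100),('small',(128,271),(458,295),6,100)]:
    ea=dark(t,*a,R,th);eb=dark(s,*b,R,th)
    p,e=tri(ray(t,*ea[:2]),ray(s,*eb[:2]))
    print(n,np.round(ea,1),np.round(eb,1),p.round(4),np.round(e,1))
R=30
tiles=[c['pixels'][v-R:v+R,u-R:u+R] for c,u,v in((t,246,294),(s,379,241),(t,448,283),(s,254,184))]
cv2.imwrite('pics/t.png',cv2.resize(np.hstack(tiles),None,fx=3.3,fy=3.3,interpolation=0)[:,:,::-1])
E
```

```text
mid [245.6 294.1   6.1   6.3] [378.6 239.9   4.1   6.8] [0.4885 0.1496 0.0593] [1.1 1.1]
mid [245.6 294.2   5.4   5.6] [378.6 239.9   3.5   6.1] [0.4885 0.1496 0.0592] [1.1 1.1]
bore [448.4 283.2  48.3  49.9] [253.5 184.1  18.2  37.6] [ 0.5074 -0.1395  0.0589] [1.3 1.3]
bore [448.4 283.1  49.2  50.8] [253.5 184.1  18.9  38.2] [ 0.5075 -0.1394  0.0591] [1.3 1.3]
large [255.2 167.5   5.8   6. ] [293.6 287.8   4.7   7.2] [0.673  0.1408 0.0591] [1.1 1.1]
small [127.  271.5   5.6   6.2] [458.1 294.9   4.8   7.9] [0.5186 0.3199 0.0594] [1. 1.]
```

View pics/t.png

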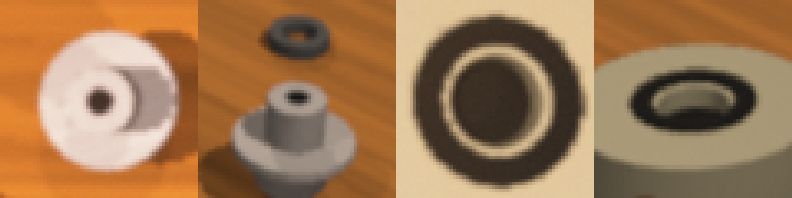

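The tiles confirm that the hole and washer outlines are clean: the mid hole at (245.6,294.1) and the bore at (448.4,283.2) in the top view. Next I move above the bushing.

```bash
echo '[{"finger_gap":1, "trans":[0.38, 0.282, 0.05]}, {"finger_gap":1, "trans":[0.38, 0.282, 0.05]}, {"finger_gap":1, "trans":[0.38, 0.282, 0.05]}, {"finger_gap":1, "trans":[0.38, 0.282, 0.05]}, {"finger_gap":1, "trans":[0.38, 0.282, 0.09]}, {"finger_gap":1, "trans":[0.38, 0.282, 0.09]}, {"finger_gap":1, "trans":[0.38, 0.282, 0.09]}, {"finger_gap":1, "trans":[0.38, 0.282, 0.09]}]' > next.json && python3 steer.py next.json
echo '[{"finger_gap":1}]' > next.json && python3 steer.py next.json
python3 - <<'E'
from station import r
s=r.sense();print(s['time_s'],s['tcp_pos'],s['ee_rot'])
E
```

```text
time_s: 0.95
tcp_pos: [0.4516, 0.2189, 0.1524]
ee_rot: [[0.906, -0.423, 0.0], [-0.423, -0.906, 0.0], [0.0, -0.0, -1.0]]
wrist_force: [1.3, -0.4, -0.5]
gripper_width: 1.0
gripper_force: 0.0
time_s: 1.05
tcp_pos: [0.4512, 0.2154, 0.1507]
ee_rot: [[0.903, -0.43, -0.004], [-0.43, -0.903, -0.004], [-0.002, 0.005, -1.0]]
wrist_force: [-0.5, 0.9, 0.6]
gripper_width: 1.003
gripper_force: 0.0
1.05 [0.45122757 0.21540542 0.1506676 ] [[ 0.90299327 -0.4296329  -0.00432649]
 [-0.42964813 -0.90298933 -0.00357075]
 [-0.00237266  0.00508323 -0.99998427]]
```

```bash
echo '[{"finger_gap":1, "trans":[0.031, 0.022, 0.015]}, {"finger_gap":1, "trans":[0.062, 0.043, 0.03]}, {"finger_gap":1, "trans":[0.062, 0.043, 0.03]}, {"finger_gap":1, "trans":[0.062, 0.043, 0.03]}, {"finger_gap":1, "trans":[0.062, 0.043, 0.03]}]' > next.json && python3 steer.py next.json
python3 - <<'E'
from station import r
import cv2,pickle
from h import *
w=r.capture('wrist');s=r.sense();print(s['tcp_pos'],s['ee_rot'])
pickle.dump((w,s),open('c1.pkl','wb'))
T=w['world_from_camera'];K=w['K']
for p in([.4885,.1496,.0592],s['tcp_pos']):
    c=T[:3,:3].T@(np.array(p)-T[:3,3]);print(K[0,2]+K[0,0]*c[0]/-c[2],K[1,2]-K[1,1]*c[1]/-c[2])
cv2.imwrite('pics/w1.png',w['pixels'][:,:,::-1])
E
```

```text
time_s: 1.55
tcp_pos: [0.4893, 0.1565, 0.1232]
ee_rot: [[0.907, -0.422, 0.001], [-0.422, -0.907, 0.001], [0.001, -0.001, -1.0]]
wrist_force: [-0.5, -0.4, 0.2]
gripper_width: 0.999
gripper_force: 0.0
[0.48923788 0.15668198 0.12336717] [[ 9.06750992e-01 -4.21664898e-01  1.16304878e-03]
 [-4.21665863e-01 -9.06750970e-01  7.60549509e-04]
 [ 7.33898579e-04 -1.18004699e-03 -9.99999034e-01]]
332.7061745446355 256.08317161872554
321.4839770737749 308.49342403396577
```

View pics/w1.png

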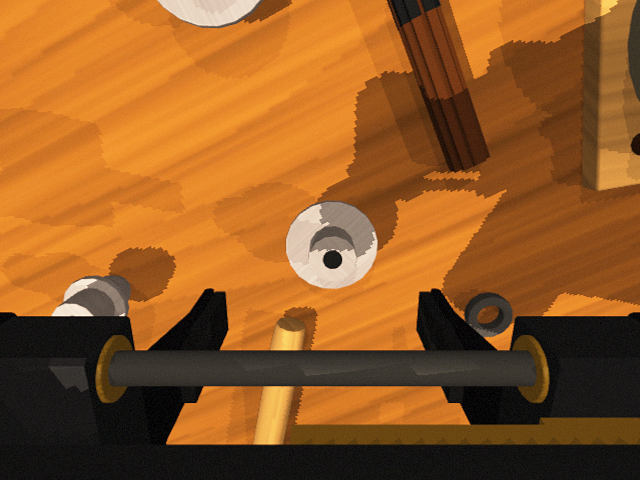

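The wrist view shows the mid bushing's hole at about (332,259), between the open fingers, whose tips are at columns 227 and 418. There are no obstacles near the grasp; the ring at (489,314) lies low.

```bash
python3 - <<'E'
import pickle
from h import *
w,s=pickle.load(open('c1.pkl','rb'));d=pickle.load(open('c0.pkl','rb'))
e=dark(w,332,259,15,60);print(e,plane(w,*e[:2],.0585))
p,er=tri(ray(w,*e[:2]),ray(d['top'],245.6,294.1),ray(d['scene'],378.6,239.9));print(p,er)
p2=tri(ray(w,*e[:2]),ray(d['top'],245.6,294.1));print(p2)
R=s['ee_rot']
for q in(p,plane(w,*e[:2],.0585)):print(R.T@(np.r_[q[:2],.0375]-s['tcp_pos']))
E
```

```text
(332.15916633605957, 259.16090202331543, 17.90496826171875, 18.25747299194336) [0.4865811  0.15082381 0.0585    ]
[0.48808684 0.14998838 0.05965307] [np.float64(1.2234032391354006), np.float64(0.4792561438387016), np.float64(1.652933476370276)]
(array([0.48789877, 0.15017588, 0.06225884]), [np.float64(0.15296285402721915), np.float64(0.15296285402725746)])
[0.00171574 0.00665611 0.08586066]
[-1.86782741e-06  6.53349780e-03  8.58595460e-02]
```

```bash
echo '[{"finger_gap":1, "trans":[0.001, 0.007, 0.03]}, {"finger_gap":1, "trans":[0.001, 0.007, 0.055]}, {"finger_gap":1, "trans":[0.001, 0.007, 0.07]}, {"finger_gap":1, "trans":[0.001, 0.007, 0.07]}, {"finger_gap":1, "trans":[0.001, 0.007, 0.07]}]' > next.json && python3 steer.py next.json
```

```text
time_s: 2.1
tcp_pos: [0.4874, 0.1498, 0.0535]
ee_rot: [[0.907, -0.421, 0.001], [-0.421, -0.907, 0.0], [0.001, -0.001, -1.0]]
wrist_force: [0.4, -0.4, 0.8]
gripper_width: 1.001
gripper_force: 0.0
```

```bash
echo '[{"finger_gap":1, "trans":[0, 0, 0.01]}, {"finger_gap":1, "trans":[0, 0, 0.016]}, {"finger_gap":1, "trans":[0, 0, 0.016]}, {"finger_gap":0.5, "trans":[0, 0, 0.016]}, {"finger_gap":0.3, "trans":[0, 0, 0.016]}, {"finger_gap":0.25, "trans":[0, 0, 0.016]}]' > next.json && python3 steer.py next.json; echo '[{"finger_gap":0.1}, {"finger_gap":0.0}, {"finger_gap":0.0}, {"finger_gap":0.0}, {"finger_gap":0.0}]' > next.json && python3 steer.py next.json
```

```text
time_s: 2.7
tcp_pos: [0.4873, 0.1488, 0.037]
ee_rot: [[0.906, -0.423, 0.0], [-0.423, -0.906, 0.0], [0.0, -0.0, -1.0]]
wrist_force: [0.8, -0.8, -0.2]
gripper_width: 0.807
gripper_force: 0.0
time_s: 3.2
tcp_pos: [0.4873, 0.1489, 0.0368]
ee_rot: [[0.906, -0.423, 0.0], [-0.423, -0.906, 0.0], [0.0, -0.001, -1.0]]
wrist_force: [1.1, 0.9, 1.0]
gripper_width: 0.354
gripper_force: 0.7
```

```bash
echo '[{"finger_gap":0}, {"finger_gap":0}, {"finger_gap":0}, {"finger_gap":0, "trans":[0, 0, -0.01]}, {"finger_gap":0, "trans":[0, 0, -0.04]}, {"finger_gap":0, "trans":[0, 0, -0.08]}, {"finger_gap":0, "trans":[0, 0, -0.1]}, {"finger_gap":0, "trans":[0, 0, -0.1]}]' > next.json && python3 steer.py next.json; python3 - <<'E'
from station import r
import cv2,pickle
from h import *
w=r.capture('wrist');s=r.sense();print(s['tcp_pos'],s['ee_rot'])
pickle.dump((w,s),open('c2.pkl','wb'))
cv2.imwrite('pics/w2.png',w['pixels'][:,:,::-1])
R=s['ee_rot'];print(R.T@(np.array([.5075,-.1394,.137])-s['tcp_pos']))
E
```

```text
time_s: 4.0
tcp_pos: [0.4886, 0.1496, 0.1402]
ee_rot: [[0.906, -0.423, 0.006], [-0.423, -0.906, 0.004], [0.004, -0.006, -1.0]]
wrist_force: [-0.1, 1.1, -3.2]
gripper_width: 0.338
gripper_force: 29.9
[0.48709232 0.14886605 0.13786296] [[ 9.05893283e-01 -4.23502845e-01  1.64298104e-03]
 [-4.23505387e-01 -9.05891858e-01  1.76873467e-03]
 [ 7.39298986e-04 -2.29809618e-03 -9.99997086e-01]]
[0.14056876 0.25249714 0.00038662]
```

View pics/w2.png

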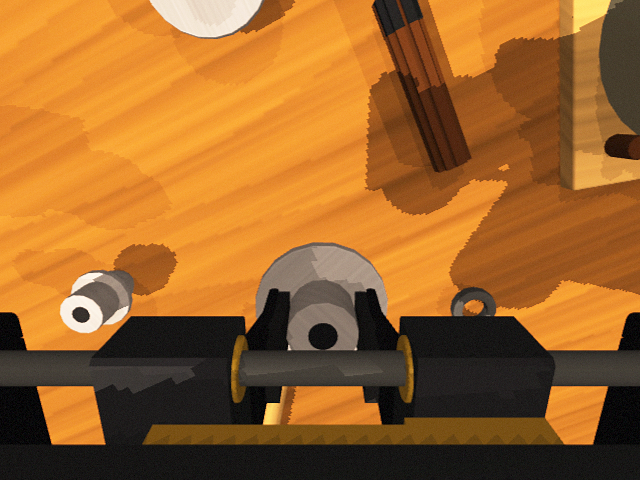

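The bushing is held upright between the fingertips, with its hole at (322,336). The other bushings still stand. Next I move short of the bore to look at it.

```bash
echo '[{"finger_gap":0, "trans":[0.035, 0.1262, 0]}, {"finger_gap":0, "trans":[0.07, 0.2525, 0]}, {"finger_gap":0, "trans":[0.07, 0.2525, 0]}, {"finger_gap":0, "trans":[0.07, 0.2525, 0]}, {"finger_gap":0, "trans":[0.07, 0.2525, 0]}, {"finger_gap":0, "trans":[0.07, 0.2525, 0]}, {"finger_gap":0, "trans":[0.07, 0.2525, 0]}, {"finger_gap":0, "trans":[0.07, 0.2525, 0]}]' > next.json && python3 steer.py next.json; echo '[{"finger_gap":0}, {"finger_gap":0}, {"finger_gap":0}]' > next.json && python3 steer.py next.json; python3 - <<'E'
from station import r
import cv2,pickle
from h import *
w=r.capture('wrist');s=r.sense();print(s['tcp_pos'],s['ee_rot'])
pickle.dump((w,s),open('c3.pkl','wb'))
cv2.imwrite('pics/w3.png',w['pixels'][:,:,::-1])
E
```

```text
time_s: 4.85
tcp_pos: [0.443, -0.1095, 0.1356]
ee_rot: [[0.906, -0.424, -0.002], [-0.424, -0.906, 0.0], [-0.002, 0.001, -1.0]]
wrist_force: [0.5, 0.8, -2.4]
gripper_width: 0.341
gripper_force: 29.9
time_s: 5.15
tcp_pos: [0.4439, -0.1087, 0.1367]
ee_rot: [[0.907, -0.421, -0.0], [-0.421, -0.907, 0.0], [-0.0, 0.0, -1.0]]
wrist_force: [-0.1, 1.1, -2.0]
gripper_width: 0.336
gripper_force: 29.9
[ 0.44391488 -0.10888906  0.136723  ] [[ 9.06743703e-01 -4.21682173e-01 -4.15331076e-05]
 [-4.21682172e-01 -9.06743704e-01  4.36555784e-05]
 [-5.60686630e-05 -2.20706498e-05 -9.99999998e-01]]
```

View pics/w3.png

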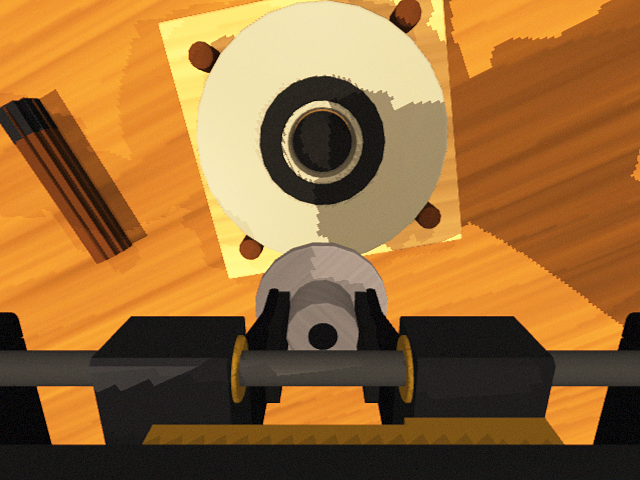

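The wrist view shows the washer centred at about (322,140), unobstructed, and the held bushing's hole at (322,336).

```bash
python3 - <<'E'
import pickle
from h import *
w,s=pickle.load(open('c3.pkl','rb'));d=pickle.load(open('c0.pkl','rb'))
e=dark(w,322,140,75,75);h=dark(w,322,336,12,40);print(np.round(e,1),np.round(h,1))
R=np.array(s['ee_rot']);t=np.array(s['tcp_pos'])
def zm(u,v):
    u,v=int(round(u)),int(round(v));K=w['K'];z=w['z_map'][v,u];o,dd=ray(w,u,v);return o+dd*z
print('washer z',[zm(322+a,140+b)[2].round(4) for a,b in((-50,0),(50,0),(0,-52),(0,52))])
print('boss top z',[zm(322+a,336+b)[2].round(4) for a,b in((-24,0),(22,0),(0,-20))])
print('flange z',zm(322,255))
for zt in(.156,.158,.160): print('hole',zt,R.T@(plane(w,*h[:2],zt)-t))
for zw in(.060,.061,.062): print('bore',zw,plane(w,*e[:2],zw),R.T@(plane(w,*e[:2],zw)-t))
q=tri(ray(w,*e[:2]),ray(d['top'],448.4,283.2),ray(d['scene'],253.5,184.1));print(q,R.T@(q[0]-t))
E
```

```text
[322.1 140.1 124.6 128.6] [322.5 336.1  26.4  29.2]
washer z [np.float64(0.0621), np.float64(0.0613), np.float64(0.0612), np.float64(0.0619)]
boss top z [np.float64(0.1578), np.float64(0.1586), np.float64(0.1591)]
flange z [ 0.46683353 -0.1194674   0.13539468]
hole 0.156 [-0.00291993  0.00010553 -0.01927684]
hole 0.158 [-0.00170811  0.00010207 -0.02127691]
hole 0.16 [-4.96295975e-04  9.86115528e-05 -2.32769782e-02]
bore 0.06 [ 0.50729284 -0.1383621   0.06      ] [6.99001226e-02 8.27080370e-07 7.67190771e-02]
bore 0.061 [ 0.50734611 -0.13838624  0.061     ] [6.99585551e-02 2.28722670e-07 7.57190739e-02]
bore 0.062 [ 0.50739939 -0.13841038  0.062     ] [ 7.00169875e-02 -3.69635030e-07  7.47190706e-02]
(array([ 0.50747993, -0.13889691,  0.05942454]), [np.float64(0.5898094026539483), np.float64(1.148995848419858), np.float64(1.6391149464573762)]) [0.07029532 0.00040688 0.0772945 ]
```

```bash
echo '[{"finger_gap":0, "trans":[0.04, 0, 0]}, {"finger_gap":0, "trans":[0.071, 0, 0]}, {"finger_gap":0, "trans":[0.071, 0, 0.02]}, {"finger_gap":0, "trans":[0.071, 0, 0.032]}, {"finger_gap":0, "trans":[0.071, 0, 0.032]}, {"finger_gap":0, "trans":[0.071, 0, 0.032]}, {"finger_gap":0, "trans":[0.071, 0, 0.032]}, {"finger_gap":0, "trans":[0.071, 0, 0.032]}]' > next.json && python3 steer.py next.json; python3 - <<'E'
from station import r
import cv2,pickle
from h import *
w=r.capture('scene');t=r.capture('top');s=r.sense();print(s['tcp_pos'],s['ee_rot'],s['wrist_force'])
pickle.dump((w,t,s),open('c4.pkl','wb'))
a=np.hstack([cv2.resize(w['pixels'][100:250,180:330],(400,400)),cv2.resize(t['pixels'][210:360,370:520],(400,400))])
cv2.imwrite('pics/s4.png',a[:,:,::-1])
E
```

```text
time_s: 6.0
tcp_pos: [0.5084, -0.1395, 0.1057]
ee_rot: [[0.906, -0.423, 0.002], [-0.423, -0.906, -0.0], [0.002, -0.001, -1.0]]
wrist_force: [1.0, -0.5, -3.0]
gripper_width: 0.333
gripper_force: 29.9
[ 0.50831542 -0.13956314  0.10549091] [[ 9.06234145e-01 -4.22773696e-01  1.44075738e-03]
 [-4.22774153e-01 -9.06235078e-01  1.38702513e-05]
 [ 1.29980090e-03 -6.21684676e-04 -9.99998962e-01]] [-0.49421137  0.549795   -3.03077554]
```

View pics/s4.png

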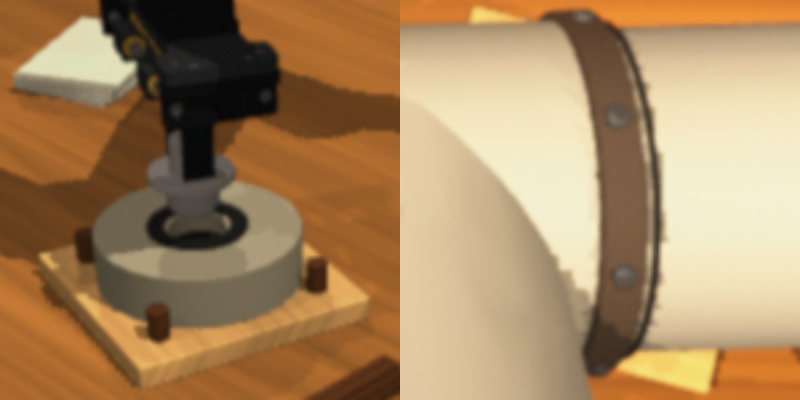

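The scene crop shows the nose centred over the washer, at about (197,215), and just above it. I lower it in small steps and watch the force.

```bash
echo '[{"finger_gap":0, "trans":[-0.0005, 0, 0.006]}, {"finger_gap":0, "trans":[-0.0005, 0, 0.012]}, {"finger_gap":0, "trans":[-0.0005, 0, 0.012]}, {"finger_gap":0, "trans":[-0.0005, 0, 0.012]}]' > next.json && python3 steer.py next.json; echo '[{"finger_gap":0, "trans":[0, 0, 0.002]}, {"finger_gap":0, "trans":[0, 0, 0.004]}, {"finger_gap":0, "trans":[0, 0, 0.004]}, {"finger_gap":0, "trans":[0, 0, 0.004]}]' > next.json && python3 steer.py next.json
```

```text
time_s: 6.5
tcp_pos: [0.5074, -0.1395, 0.0923]
ee_rot: [[0.906, -0.423, -0.001], [-0.423, -0.906, -0.0], [-0.001, 0.001, -1.0]]
wrist_force: [-0.3, -0.5, -2.6]
gripper_width: 0.339
gripper_force: 29.9
time_s: 6.9
tcp_pos: [0.5076, -0.1395, 0.0887]
ee_rot: [[0.906, -0.423, -0.0], [-0.423, -0.906, -0.0], [-0.0, 0.0, -1.0]]
wrist_force: [0.3, -0.1, -3.5]
gripper_width: 0.333
gripper_force: 29.9
```

```bash
echo '[{"finger_gap":0, "trans":[0, 0, 0.001]}, {"finger_gap":0, "trans":[0, 0, 0.002]}, {"finger_gap":0, "trans":[0, 0, 0.002]}]' > next.json && python3 steer.py next.json; echo '[{"finger_gap":0, "trans":[0, 0, 0.001]}, {"finger_gap":0, "trans":[0, 0, 0.002]}, {"finger_gap":0, "trans":[0, 0, 0.002]}]' > next.json && python3 steer.py next.json;  echo '[{"finger_gap":0, "trans":[0, 0, 0.001]}, {"finger_gap":0, "trans":[0, 0, 0.002]}, {"finger_gap":0, "trans":[0, 0, 0.002]}]' > next.json && python3 steer.py next.json
```

```text
time_s: 7.2
tcp_pos: [0.5075, -0.1394, 0.0866]
ee_rot: [[0.906, -0.423, -0.0], [-0.423, -0.906, 0.0], [-0.0, 0.0, -1.0]]
wrist_force: [0.4, 1.3, -2.4]
gripper_width: 0.336
gripper_force: 29.9
time_s: 7.5
tcp_pos: [0.5075, -0.1395, 0.0846]
ee_rot: [[0.906, -0.423, -0.0], [-0.423, -0.906, 0.0], [-0.0, 0.0, -1.0]]
wrist_force: [-0.2, 0.0, -3.1]
gripper_width: 0.338
gripper_force: 29.9
time_s: 7.8
tcp_pos: [0.5075, -0.1394, 0.0826]
ee_rot: [[0.906, -0.423, -0.0], [-0.423, -0.906, 0.0], [-0.0, 0.0, -1.0]]
wrist_force: [-0.7, -0.5, -3.1]
gripper_width: 0.335
gripper_force: 29.9
```

```bash
echo '[{"finger_gap":0, "trans":[0, 0, 0.001]}, {"finger_gap":0, "trans":[0, 0, 0.002]}, {"finger_gap":0, "trans":[0, 0, 0.002]}]' > next.json && python3 steer.py next.json; echo '[{"finger_gap":0, "trans":[0, 0, 0.001]}, {"finger_gap":0, "trans":[0, 0, 0.002]}, {"finger_gap":0, "trans":[0, 0, 0.002]}]' > next.json && python3 steer.py next.json;  echo '[{"finger_gap":0, "trans":[0, 0, 0.001]}, {"finger_gap":0, "trans":[0, 0, 0.002]}, {"finger_gap":0, "trans":[0, 0, 0.002]}]' > next.json && python3 steer.py next.json
```

```text
time_s: 8.1
tcp_pos: [0.5079, -0.1395, 0.0816]
ee_rot: [[0.906, -0.423, 0.001], [-0.423, -0.906, -0.0], [0.001, 0.0, -1.0]]
wrist_force: [-1.7, 0.4, 4.0]
gripper_width: 0.339
gripper_force: 29.9
time_s: 8.4
tcp_pos: [0.5079, -0.1395, 0.0799]
ee_rot: [[0.906, -0.423, 0.001], [-0.423, -0.906, -0.0], [0.001, -0.0, -1.0]]
wrist_force: [-2.3, 1.2, 6.2]
gripper_width: 0.338
gripper_force: 29.9
time_s: 8.7
tcp_pos: [0.5079, -0.1395, 0.078]
ee_rot: [[0.906, -0.422, 0.001], [-0.422, -0.906, -0.0], [0.001, -0.0, -1.0]]
wrist_force: [-2.6, 0.8, 7.7]
gripper_width: 0.338
gripper_force: 29.9
```

```bash
echo '[{"finger_gap":0, "trans":[0, 0, 0.001]}, {"finger_gap":0, "trans":[0, 0, 0.002]}, {"finger_gap":0, "trans":[0, 0, 0.002]}]' > next.json && python3 steer.py next.json; echo '[{"finger_gap":0, "trans":[0, 0, 0.001]}, {"finger_gap":0, "trans":[0, 0, 0.002]}, {"finger_gap":0, "trans":[0, 0, 0.002]}]' > next.json && python3 steer.py next.json;  echo '[{"finger_gap":0, "trans":[0, 0, 0.001]}, {"finger_gap":0, "trans":[0, 0, 0.002]}, {"finger_gap":0, "trans":[0, 0, 0.002]}]' > next.json && python3 steer.py next.json; echo '[{"finger_gap":0, "trans":[0, 0, 0.001]}, {"finger_gap":0, "trans":[0, 0, 0.001]}]' > next.json && python3 steer.py next.json
```

```text
time_s: 9.0
tcp_pos: [0.5078, -0.1395, 0.0761]
ee_rot: [[0.906, -0.422, 0.001], [-0.422, -0.906, -0.0], [0.001, 0.0, -1.0]]
wrist_force: [-3.4, 2.1, 8.2]
gripper_width: 0.336
gripper_force: 29.9
time_s: 9.3
tcp_pos: [0.5078, -0.1395, 0.0741]
ee_rot: [[0.906, -0.422, 0.001], [-0.422, -0.906, -0.0], [0.001, 0.0, -1.0]]
wrist_force: [-3.8, 2.9, 8.8]
gripper_width: 0.338
gripper_force: 29.9
time_s: 9.6
tcp_pos: [0.5077, -0.1394, 0.0722]
ee_rot: [[0.906, -0.422, 0.001], [-0.422, -0.906, -0.0], [0.001, 0.0, -1.0]]
wrist_force: [-3.7, 2.4, 9.8]
gripper_width: 0.339
gripper_force: 29.9
time_s: 9.8
tcp_pos: [0.5078, -0.1394, 0.0713]
ee_rot: [[0.906, -0.422, 0.001], [-0.422, -0.906, -0.0], [0.001, 0.0, -1.0]]
wrist_force: [-3.7, 2.9, 8.4]
gripper_width: 0.34
gripper_force: 29.9
```

```bash
for i in 1; do :; done; echo '[{"finger_gap":0, "trans":[0, 0, 0.001]}, {"finger_gap":0, "trans":[0, 0, 0.001]}]' > next.json && python3 steer.py next.json; echo '[{"finger_gap":0, "trans":[0, 0, 0.001]}, {"finger_gap":0, "trans":[0, 0, 0.001]}]' > next.json && python3 steer.py next.json
```

```text
time_s: 10.0
tcp_pos: [0.5077, -0.1394, 0.0703]
ee_rot: [[0.906, -0.422, 0.001], [-0.422, -0.906, -0.0], [0.001, 0.0, -1.0]]
wrist_force: [-4.0, 2.6, 9.2]
gripper_width: 0.339
gripper_force: 29.9
time_s: 10.2
tcp_pos: [0.5077, -0.1393, 0.0695]
ee_rot: [[0.906, -0.422, 0.001], [-0.422, -0.906, -0.0], [0.001, 0.0, -1.0]]
wrist_force: [-5.6, 3.8, 10.8]
gripper_width: 0.338
gripper_force: 29.9
```

```bash
echo '[{"finger_gap":0, "trans":[0, 0, 0.0005]}, {"finger_gap":0, "trans":[0, 0, 0.0005]}]' > next.json && python3 steer.py next.json
```

```text
time_s: 10.4
tcp_pos: [0.5077, -0.1394, 0.0693]
ee_rot: [[0.907, -0.422, 0.001], [-0.422, -0.907, -0.0], [0.001, 0.0, -1.0]]
wrist_force: [-3.8, 3.8, 11.9]
gripper_width: 0.337
gripper_force: 29.9
```

```bash
echo '[{"finger_gap":0, "trans":[0, 0, 0.0005]}, {"finger_gap":0, "trans":[0, 0, 0.0005]}]' > next.json && python3 steer.py next.json; echo '[{"finger_gap":0, "trans":[0, 0, 0.0005]}, {"finger_gap":0, "trans":[0, 0, 0.0005]}, {"finger_gap":0, "trans":[0, 0, 0.0005]}]' > next.json && python3 steer.py next.json
```

```text
time_s: 10.6
tcp_pos: [0.5078, -0.1393, 0.069]
ee_rot: [[0.907, -0.422, 0.001], [-0.422, -0.907, -0.001], [0.001, 0.0, -1.0]]
wrist_force: [-5.2, 3.2, 14.6]
gripper_width: 0.337
gripper_force: 29.9
time_s: 10.9
tcp_pos: [0.5078, -0.1393, 0.0688]
ee_rot: [[0.907, -0.422, 0.001], [-0.422, -0.907, -0.001], [0.001, 0.0, -1.0]]
wrist_force: [-6.4, 4.5, 15.5]
gripper_width: 0.335
gripper_force: 29.9
```

```bash
echo '[{"finger_gap":0, "trans":[-0.0005, 0, 0.0003]}, {"finger_gap":0, "trans":[-0.0005, 0, 0.0005]}, {"finger_gap":0, "trans":[-0.0005, 0, 0.0005]}]' > next.json && python3 steer.py next.json
```

```text
time_s: 11.2
tcp_pos: [0.5077, -0.1393, 0.0686]
ee_rot: [[0.907, -0.422, 0.002], [-0.422, -0.907, -0.001], [0.002, 0.0, -1.0]]
wrist_force: [-5.8, 2.8, 15.5]
gripper_width: 0.334
gripper_force: 30.0
```

```bash
echo '[{"finger_gap":0, "trans":[-0.0005, 0, 0.0005]}, {"finger_gap":0, "trans":[-0.0005, 0, 0.0007]}, {"finger_gap":0, "trans":[-0.0005, 0, 0.0007]}]' > next.json && python3 steer.py next.json; echo '[{"finger_gap":0.4}, {"finger_gap":0.6}, {"finger_gap":0.9}, {"finger_gap":0.9}, {"finger_gap":0.9}, {"finger_gap":0.9}]' > next.json && python3 steer.py next.json
```

```text
time_s: 11.5
tcp_pos: [0.5078, -0.1393, 0.0683]
ee_rot: [[0.907, -0.421, 0.003], [-0.421, -0.907, -0.001], [0.003, 0.0, -1.0]]
wrist_force: [-6.1, 2.7, 17.4]
gripper_width: 0.336
gripper_force: 29.9
time_s: 12.1
tcp_pos: [0.5074, -0.1391, 0.0652]
ee_rot: [[0.906, -0.423, 0.001], [-0.423, -0.906, -0.0], [0.001, -0.0, -1.0]]
wrist_force: [-1.8, -0.5, -1.0]
gripper_width: 0.771
gripper_force: 0.0
```

```bash
echo '[{"finger_gap":1}, {"finger_gap":1}, {"finger_gap":1, "trans":[0, 0, -0.02]}, {"finger_gap":1, "trans":[0, 0, -0.06]}, {"finger_gap":1, "trans":[0, 0, -0.08]}, {"finger_gap":1, "trans":[-0.05, 0, -0.09]}, {"finger_gap":1, "trans":[-0.07, 0, -0.09]}, {"finger_gap":1, "trans":[-0.07, 0, -0.09]}]' > next.json && python3 steer.py next.json; echo '[{"finger_gap":1}, {"finger_gap":1}]' > next.json && python3 steer.py next.json; python3 - <<'E'
from station import r
import cv2,pickle
from h import *
w=r.capture('wrist');c=r.capture('scene');s=r.sense()
pickle.dump((w,c,s),open('c5.pkl','wb'))
a=np.hstack([cv2.resize(c['pixels'][130:250,180:340],(400,300),interpolation=2),cv2.resize(w['pixels'][0:300,120:520],(400,300))])
cv2.imwrite('pics/s5.png',a[:,:,::-1])
def zm(u,v):
    o,dd=ray(w,u,v);return (o+dd*w['z_map'][v,u])[2]
zz=np.array([[zm(u,v) for u in range(240,406,15)] for v in range(60,260,15)]);print((zz*1000).round(1))
E
```

```text
time_s: 12.9
tcp_pos: [0.4405, -0.1088, 0.1552]
ee_rot: [[0.906, -0.422, -0.001], [-0.422, -0.906, 0.001], [-0.001, -0.0, -1.0]]
wrist_force: [-0.1, 0.4, 0.4]
gripper_width: 0.998
gripper_force: 0.0
time_s: 13.1
tcp_pos: [0.444, -0.1096, 0.1549]
ee_rot: [[0.906, -0.423, 0.0], [-0.423, -0.906, -0.0], [0.0, 0.0, -1.0]]
wrist_force: [0.2, -0.8, -0.8]
gripper_width: 1.0
gripper_force: 0.0
[[58.  59.  58.7 58.5 59.  59.4 58.7 58.4 58.7 58.4 58.6 58.6]
 [57.2 58.5 58.7 58.6 58.5 58.6 58.6 57.8 58.8 59.4 58.3 59.8]
 [57.3 57.9 57.5 57.6 60.1 66.7 66.1 60.6 58.5 59.5 58.2 58.7]
 [57.9 58.3 57.9 66.1 66.8 65.7 66.4 66.3 60.9 56.9 57.9 57.9]
 [58.8 58.2 61.6 68.  66.2 90.4 89.4 67.6 67.3 59.6 59.6 59.2]
 [59.2 60.4 60.  66.1 91.5 90.7 90.8 90.2 67.7 61.1 59.7 58.4]
 [58.4 57.  58.7 65.4 90.8 91.9 90.  90.3 67.  60.6 58.7 58.6]
 [59.1 57.9 61.2 66.9 65.8 89.6 90.7 66.8 65.5 58.  59.3 58. ]
 [58.7 58.4 58.4 60.5 66.7 67.  66.8 65.7 60.2 58.7 59.2 56.7]
 [58.3 58.7 59.  57.4 60.2 61.  60.1 58.8 58.6 57.9 57.5 58.7]
 [58.8 58.6 57.3 58.2 58.3 58.1 57.7 60.  57.3 58.4 57.8 57.5]
 [18.4 58.5 58.2 59.1 58.5 59.1 58.7 58.9 59.2 58.3 57.8 18.4]
 [18.9 42.7 57.4 59.6 58.8 57.9 58.2 59.4 58.5 18.4 17.3 18.2]
 [18.6 17.9 18.1 17.8 18.3 17.6  0.6  1.1  0.4  0.4  1.4  1.2]]
```

View pics/s5.png

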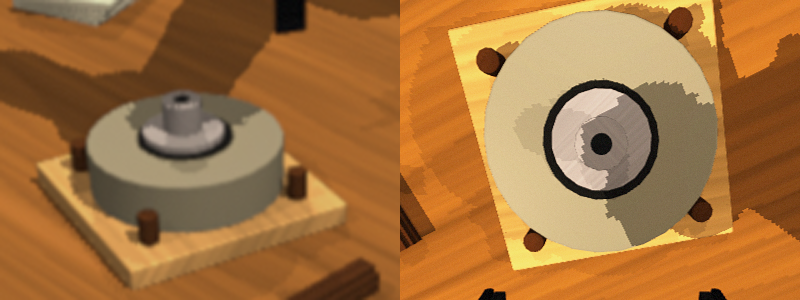

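The bushing sits level with its flange on the washer: the flange top measures about 66.5 mm (67 expected) and the boss top about 90.6 mm (91 expected). The gripper is clear.

```bash
python3 -c "
from station import r
print(r.finish_job())"
```

```text
the job is handed in; nothing more can be done
None
```

The middle bushing is pressed home, with its flange level on the rubber washer and a peak press of about 20 N. I let go with the gripper clear, left the other two bushings untouched, and handed the job in at about 13 s.

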